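Open the duct cutter and feed the duct to its length stop

TASK

Get the bench duct cutter ready for a square cut: push its blade arm up past the balance point of its counterweight, so that it stays raised by itself. Then push the length of slotted duct that lies on the bed back against the fence and along it, under the raised blade, until it lies flat along the fence with its end against the length stop. Only push, never lift the duct off the bed, and leave the other things on the bench where they are.

Things in the scene. Friction and masses are not known exactly. Their poses are not given: they have to be found in the camera images.
- cutter: bench cutter for wiring duct, fixed: grey base, flat aluminium bed. Origin at bench level; x axis away from the robot across the bed, y to the left along the fence, z up; turned 0.2 to 0.4 rad counterclockwise. Bed surface 40 mm up, x -85 to +45 mm, y -75 to +160 mm. Blade slot in the bed at y = 0; right of it is the run-out plate, without fence. Pivot cheeks 100 mm high at x 80 to 120 mm, |y| < 25 mm
- fence (a point): middle of the foot of the fence's front face, at bed level; in the cutter's frame at x = +15, y = +85, z = 40 mm. The fence is an upright rail behind the duct, along the cutter's y axis from y = +13 to +158 mm, 12 mm thick, its top 32 mm above the bed
- blade_arm (a joint): angle of the blade arm (rad): 0 = down (arm level, blade in its slot, shutting the way to the run-out plate); grows as its front end rises and swings back; 1.30 = fully up, at its stop. A counterweight (disc 56 mm across) on the tail behind the pivot balances it at about 0.73: below that it drops shut, above that it goes on up by itself and stays. It takes 1 to 2 N at the push bar
- pivot (a point): axis of the blade arm's hinge, which runs along the cutter's y axis; in the cutter's frame at x = +100, y = 0, z = 85 mm
- push_bar (a point): middle of the black round push bar, 24 mm thick, 80 mm long, that sticks out to the right (cutter's -y) from the front end of the blade arm, parallel to the hinge, to push the arm up by; moves with the arm. Arm down: 270 mm before and 15 mm above the pivot, 100 mm above the bench. Clear space below and before it; the bed's front edge is 85 mm behind it
- duct: length of grey slotted wiring duct with lid, a hollow bar 120 mm long along its y axis, 40 mm wide (x), 30 mm high, about 0.1 kg, loose on the bed left of the blade, 15 to 40 mm before the fence and slightly askew; origin at the centre of its underside
- duct_end (a point): middle of the lower edge of the duct's right-hand end face (the end near the blade), 60 mm along -y from the duct's origin
- length_stop: dark steel length stop clamped on the run-out plate, 28 to 45 mm right of the blade, does not move; a block 46 mm wide, 32 mm high. Origin in its left face (the stop face, looking to +y), at bed level; axes as the cutter's
- offcut: short offcut of the same slotted duct, 40 x 37 x 30 mm, loose on the bench just right of the cutter; origin at the centre of its underside
- marker_pen: black marker pen, 17 mm thick, 131 mm long along its y axis, lying on the bench in front of the cutter; origin under its middle
- screwdriver_yellow: screwdriver with a yellow handle, 22 mm thick, 181 mm long along its y axis, lying on the bench in front, to the left; origin under its middle
- screw_jar: round jar with a yellow-brown lid, 66 mm across, 74 mm high, on the bench left of the cutter; origin at the centre of its underside
- tape_black: roll of black tape lying flat, 70 mm across, 24 mm high, on the bench behind and left of the cutter; origin at the centre of its underside
- solder_reel: small orange reel, 48 mm across, 30 mm high, on the bench in front, to the right; origin at the centre of its underside

How it is judged (in metres and radians):
On the way, in this order (a step that is already met when the one before it is completed fails the run):
1. the blade arm is up past its balance point and at rest, fully raised (value of joint blade_arm above 1.15 rad and velocity of joint blade_arm between -0.1 and 0.1 rad/s), for 0.3 s.
2. the duct lies along the fence with its end at the length stop (y of duct_end in the frame of length_stop between -0.003 and 0.003 m and x of duct in the frame of cutter between -0.008 and -0.002 m and angle between the y axis of duct and the y axis of cutter, either way round below 0.035 rad and angle between duct's own z axis and vertical below 0.05 rad and height (world z) of duct between 0.037 and 0.043 m and linear speed of duct below 0.01 m/s), for 0.2 s.
At the end, for the whole second after the job is handed in: The blade arm stays raised by itself (joint above 1.15 rad, at rest); the duct lies still and flat on the bed, its end within 3 mm of the length stop, against the fence within 3 mm at its middle and parallel to it within 0.035 rad (all of step 1 and all of step 2); the robot touches nothing.
It fails at once if the duct is lifted or tipped off the bed (12 mm, 0.2 rad) (height (world z) of duct above 0.052 m or height (world z) of duct below 0.03 m or angle between duct's own z axis and vertical above 0.2 rad).
It fails at once if another thing on the bench is moved or lifted by more than 25 mm (distance of any of offcut, marker_pen, screwdriver_yellow, screw_jar, tape_black, solder_reel from where it was at the start of the episode above 0.025 m).
It also fails if it takes over 72 s, if anything falls off the work surface, if the arm or the gripper's body presses on something with over 40 N, if the wrist force passes 120 N, or if a joint passes its speed limit or range.

ROBOT

A 6-joint arm with a two-finger parallel gripper is mounted at the origin on a cart in front of the work surface, level with it; the furniture and walls round the work are solid. World frame = base frame: x ahead of the robot, y to its left, z up, the work surface at z = 0. Lengths are in m, angles in degrees, forces in N, time in s.
With the tool pointing down it reaches from about 0.4 to 0.825 m from the base axis. Payload 7 kg.
Tool frame: the origin (TCP) lies midway between the tips of the shut fingers; the grasp point (between the pads) lies 19 mm behind it; y points along the fingers, z is the direction in which the jaws open and shut, and the axes are right-handed (so a half turn about y gives the same grasp; the last joint's range is limited). The gripper opens to 88 mm and grips with 3 to 60 N. Pads are 19 mm wide; open, the fingers measure 130 mm over their backs; the gripper's body (78 mm by 193 mm) begins 47 mm behind the grasp point.
Start: joints at [88.642, 20.546, 0.682, 0, -70.136, -16.507], TCP at [0.207, 0.642, 0.227] pointing down, gripper open.
Joint ranges: [-176.03, 176.03], [-82.01, 121.73], [-58.28, 71.71], [-173.87, 95.51], [-174.79, -0.11], [-173.66, 173.66]. Speed limits (degrees/s): [136.94, 136.94, 172.46, 180, 180, 180].

INTERFACE

Orientations are given as [roll, pitch, yaw] about the fixed x, y, z axes, in that order (R = Rz(yaw) Ry(pitch) Rx(roll)).
In Python, from plant import ctrl gives the robot as it stands.
- The arm moves only by the tool step_arm, never from a script. Its argument "rows" is a list that holds one entry, the list of rows, each a list of 7 numbers: the gripper command: -1 is shut, 1 is fully open, values between are in proportion, then the shift along the world's x, y, z in cm, then the turn, a rotation vector about the world's x, y, z in degrees. In form: [[[fingers, tx, ty, tz, rx, ry, rz], ...]]. A call has 1 to 12 rows; each row shifts and turns the commanded pose from where the row before left it; what a row does not reach is not made up. A row lasts 1/8 s, in which the tool goes at most 62.5 mm and 10.7 degrees, less where a joint would pass 70% of its speed; a pose out of reach is approached as far as the arm can. A call is refused whole if a number of a shift passes 6.25 or a number of a turn 10.7, either way. A call with a gripper value outside its range is refused whole. The fingers move at their own pace and stop on an object; the grip force is fixed at half the most. Time passes only in rows, so rows that do not move let the fingers close. It gives the time, the measured TCP pose, the force and the opening at its end, in the units of the state.
- ctrl.get_obs(): the state, without advancing time (a new reading comes with each control period).
- ctrl.snapshot(name): name is "scene" or "side" or "wrist"; returns the picture (480x640x3 uint8, blue, green, red); there is no depth.
- ctrl.camera_params(name): a dict with "vertical_fov" (degrees; the focal length in pixels is half the picture's height over the tangent of half this angle, whatever the lens; pixels are square), "cx", "cy" (the principal point, pixels), "rvec" (rotation vector, rad) and "tvec" (3), from world to camera coordinates, as OpenCV has them. Camera axes: x right, y down, z forward; pixel columns grow to the right and rows downward; lengths in m; the calibration is good to about 2 mm. A picture is of the moment at which its call begins: read the wrist's pose just before it. camera_params takes no time and is no camera call; for the wrist camera it gives the pose at the moment of the call.
- ctrl.close_job(): hands the job in, once; it reports no verdict.
The state is a dict: "clock": time; "joint_pos": joint angles; "qvel": joint speeds; "tau": joint torques, N m; "tool_pos": TCP position; "orientation": TCP orientation; "force": force on the tool from outside, world axes, zero at the start; "moment": the same for the moment, N m; "opening": finger opening in m.
Only numpy, scipy, OpenCV 4.12 (cv2) and the standard library are available. Lean on these libraries where they do the work, as an engineer would, in place of code of your own. Each camera call takes 0.05 s, during which the arm holds its last target. There are 200 camera calls.

## Working session

There is one attempt and no reset: what is moved stays moved. The work goes in short steps, Python scripts to look and compute and a tool call to move; the robot and the scene stay as the last step left them, time stands still between calls to the robot, and variables do not carry over. Pictures are saved under pics/ and viewed, about 8 in all and at most 12, crops included, and the job is handed in when it is done.

Besides the shell and the picture viewer there is one more tool, called by a JSON object that holds its "api" and its "payload", one argument or row to a line. step_arm: Moves the arm, as the interface text tells. Its arguments: {"type":"object","properties":{"rows":{"type":"array"}},"required":["rows"]}

```bash
mkdir -p pics; ls
python3 - <<'E'
from plant import ctrl
import cv2
o=ctrl.get_obs();print(o)
for n in("scene","side"):
    cv2.imwrite(f"pics/{n}0.png",ctrl.snapshot(n));print(n,ctrl.camera_params(n))
E
```

```text
pics
{'clock': 0.0, 'joint_pos': array([ 8.86404497e+01,  2.05913381e+01,  6.34043175e-01, -1.79985206e-02,
       -7.01344114e+01, -1.65065216e+01]), 'qvel': array([-0.04819558,  0.04353424,  0.03358159, -0.03004662,  0.05508588,
       -0.00134683]), 'tau': array([-3.94483031e-04, -5.82716274e+01,  2.93054366e+01,  6.99729323e+00,
        7.06183855e-03, -1.61405947e-04]), 'tool_pos': array([0.2069786 , 0.64198659, 0.22563249]), 'orientation': array([-8.99072655e+01,  9.83582254e-03,  1.62127806e+02]), 'force': array([0.66948398, 0.25231935, 0.8913517 ]), 'moment': array([-0.01962108,  0.00769098,  0.00602616]), 'opening': 0.08798529180587743}
scene {'vertical_fov': 49.20406089068387, 'cx': 327.16013303239487, 'cy': 239.30322376822008, 'rvec': array([ 2.07667596, -1.18194847,  0.4927713 ]), 'tvec': array([-0.36876244,  0.3712465 ,  0.98440307])}
side {'vertical_fov': 54.62103492237228, 'cx': 315.38621916915724, 'cy': 239.28380510124185, 'rvec': array([ 2.04399054, -0.42523641,  0.23015329]), 'tvec': array([-0.57367671,  0.14454937,  1.0200201 ])}
```

View pics/scene0.png

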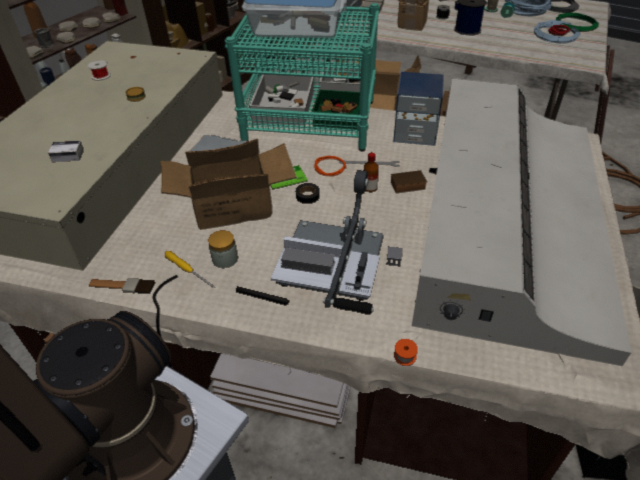

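View pics/side0.png

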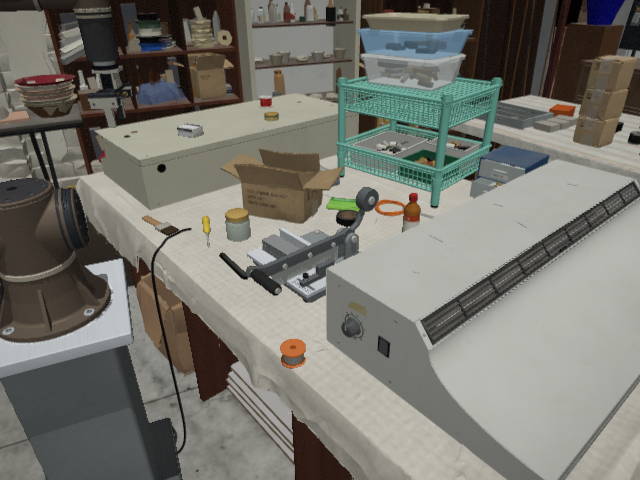

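The scene view shows the cutter around (335,265), its push bar near (352,306) and the duct near (308,262). The jar is at (222,250), the pen at (262,296), the offcut at (395,256) and the reel at (405,352). The side view shows the push bar at (265,281). I'll enlarge both views to pick points.

Run:
```python
import cv2,numpy as np
a=cv2.imread("pics/scene0.png")[180:320,230:410]
b=cv2.imread("pics/side0.png")[180:310,210:390]
a=cv2.resize(a,None,fx=4.4,fy=4.2,interpolation=cv2.INTER_CUBIC);b=cv2.resize(b,None,fx=4.4,fy=4.4,interpolation=cv2.INTER_CUBIC)
cv2.imwrite("pics/a.png",a);cv2.imwrite("pics/b.png",b)
```

```text
(no output)
```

View pics/a.png

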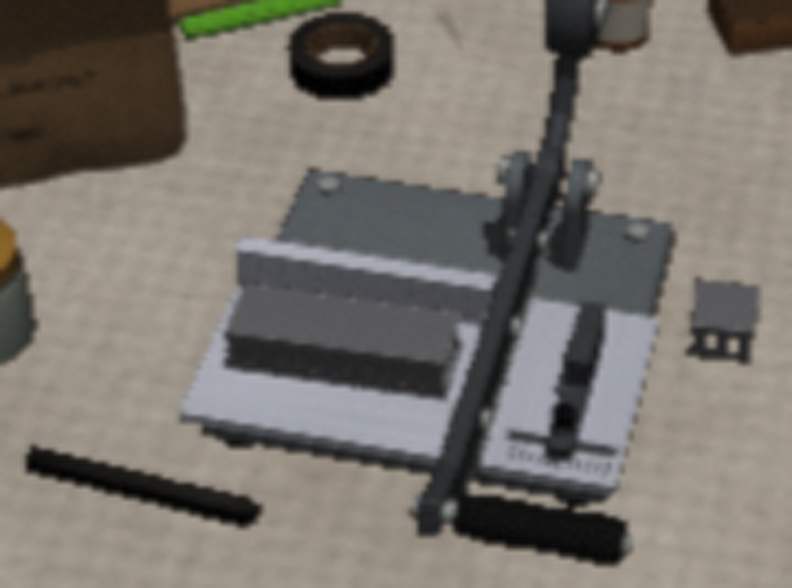

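View pics/b.png

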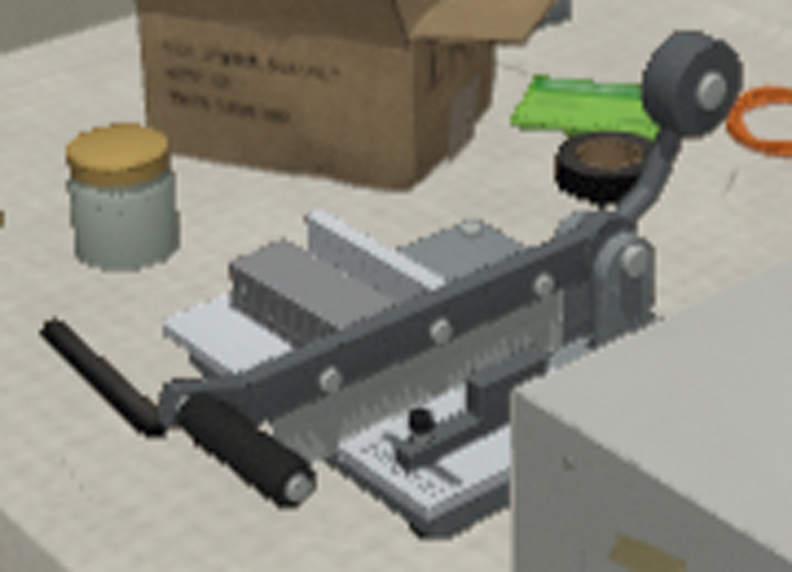

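```bash
cat > h.py <<'E'
import numpy as np,cv2
from scipy.optimize import least_squares
def K(p):
    f=240/np.tan(np.radians(p["vertical_fov"]/2)); return np.array([[f,0,p["cx"]],[0,f,p["cy"]],[0,0,1.]])
def proj(p,X): return cv2.projectPoints(np.float64(X).reshape(-1,1,3),p["rvec"],p["tvec"],K(p),None)[0].reshape(-1,2)
def onplane(p,uv,z):
    R=cv2.Rodrigues(p["rvec"])[0]; c=-R.T@p["tvec"]
    d=(R.T@np.linalg.inv(K(p))@np.c_[np.float64(uv).reshape(-1,2),np.ones(np.size(uv)//2)].T).T
    return c+d*((z-c[2])/d[:,2])[:,None]
def T(q,P):
    P=np.float64(P).reshape(-1,3);c,s=np.cos(q[2]),np.sin(q[2])
    return np.c_[q[0]+c*P[:,0]-s*P[:,1],q[1]+s*P[:,0]+c*P[:,1],P[:,2]]
def fit(obs,q0): # obs: list (cam,P,uv)
    r=lambda q:np.concatenate([(proj(p,T(q,P))-uv).ravel() for p,P,uv in obs])
    s=least_squares(r,q0,loss="soft_l1"); return s.x,r(s.x).reshape(-1,2)
E
python3 - <<'E'
from h import *
from plant import ctrl
S,D=ctrl.camera_params("scene"),ctrl.camera_params("side")
a=lambda l:np.array(l)/[4.4,4.2]+[230,180]
b=lambda l:np.array(l)/4.4+[210,180]
P=np.array([[-85,160,40],[-85,-75,40],[15,158,72],[45,-75,40]])/1e3
q,r=fit([(S,P,a([(182,415),(612,488),(237,250),(660,318)])),(D,P[:3],b([(165,325),(432,510),(308,217)]))],[.6,0,.3])
print("cutter",q,"\n",r.round(1))
C=np.array([[-20,60,30],[-20,-60,30],[20,-60,30],[20,60,30],[-20,-60,0],[-20,60,0]])/1e3+[0,0,.04]
d,r=fit([(S,C,a([(228,342),(447,362),(460,330),(240,288),(445,395),(228,368)]))],[q[0],q[1]+.08,q[2]])
print("duct",d,r.round(1))
c,s=np.cos(q[2]),np.sin(q[2])
loc=lambda w:(np.array(w)[:,:2]-q[:2])@np.array([[c,-s],[s,c]])
print("duct local",loc([d[:2]]),d[2]-q[2])
bar=onplane(S,a([(460,515),(625,543)]),.1);print("bar",bar,loc(bar))
bar=onplane(D,b([(195,415),(298,490)]),.1);print("bar",bar,loc(bar))
for n,uv,z in [("penL",(35,460),.008),("penR",(252,510),.008),("offc",(726,300),.03)]:
    print(n,onplane(S,a([uv]),z))
for n,uv,z in [("jar",(222,238),.074),("reel",(405,345),.03)]: print(n,onplane(S,uv,z))
print("stop",loc(onplane(S,a([(568,382),(595,300),(545,450)]),.072)),loc(onplane(D,b([(470,385)]),.072)))
W=ctrl.camera_params("wrist");R=cv2.Rodrigues(W["rvec"])[0];print("wristcam",-R.T@W["tvec"],R, W["vertical_fov"])
E
```

```text
cutter [ 0.56194597 -0.14756558  0.30186949] 
 [[ 0.1 -0.4]
 [ 2.3  0.1]
 [ 0.2  0. ]
 [ 0.9  0.1]
 [-1.1 -1.8]
 [-0.3 -1. ]
 [-0.7 -1.4]]
duct [ 0.50979545 -0.07250409  0.36518392] [[-1.1 -1.2]
 [ 0.1  0.3]
 [ 0.  -4.4]
 [ 0.2 -0.3]
 [ 0.6  1.3]
 [-0.2  1.5]]
duct local [[-0.02747619  0.08717203]] 0.06331443542867876
bar [[ 0.40290028 -0.20738639  0.1       ]
 [ 0.42670169 -0.28229001  0.1       ]] [[-0.16963908 -0.00983067]
 [-0.16918319 -0.08842362]]
bar [[ 0.40121227 -0.21250688  0.1       ]
 [ 0.42512615 -0.28742856  0.1       ]] [[-0.17277311 -0.01421776]
 [-0.1722152  -0.0928614 ]]
penL [[0.38671096 0.04677202 0.008     ]]
penR [[ 0.41578002 -0.07369818  0.008     ]]
offc [[ 0.66746326 -0.2248569   0.03      ]]
jar [[0.45627702 0.13903864 0.074     ]]
reel [[ 0.42909887 -0.36206347  0.03      ]]
stop [[-0.04492094 -0.03795375]
 [ 0.01961168 -0.03993884]
 [-0.09504642 -0.03611754]] [[-0.03418581 -0.04485551]]
wristcam [0.28820356 0.61524122 0.3853229 ] [[-0.30748276 -0.95155259  0.00142145]
 [-0.90448543  0.29273693  0.31017931]
 [-0.29556804  0.09408911 -0.95067701]] 67.26136906809303
```

Cutter at (0.562, -0.148), yaw 0.302. The push bar's middle comes out at local (-170, -51) mm, which matches the given size, so its world position is about (0.414, -0.247, 0.100). I'll take the bar between the open fingers from above and swing it up. First I move over and look with the wrist camera.

{"api": "step_arm", "payload": {
  "rows": [
    [[1, 3.4, -4.9, 0, 0, 0, -4.6], [1, 3.4, -4.9, 0, 0, 0, -4.6], [1, 3.4, -4.9, 0, 0, 0, -4.6], [1, 3.4, -4.9, 0, 0, 0, -4.6], [1, 3.4, -4.9, 0, 0, 0, -4.6], [1, 3.4, -4.9, 0, 0, 0, -4.6], [1, 3.4, -4.9, 0, 0, 0, -4.6], [1, 0.5, -5.5, 0, 0, 0, -4.6], [1, 0.5, -5.5, 0, 0, 0, -4.6], [1, 0.5, -5.5, 0, 0, 0, -4.6], [1, 0.5, -5.5, 0, 0, 0, -4.6], [1, 0.5, -5.5, 0, 0, 0, -4.6]]
  ]
}}

```text
clock: 1.6
tool_pos: [0.4698, 0.0227, 0.2266]
orientation: [-90.0, -0.0, 106.8]
force: [1.5, 0.4, 0.1]
opening: 0.0874
```

{"api": "step_arm", "payload": {
  "rows": [
    [[1, -1.1, -5.4, 0, 0, 0, 0], [1, -1.1, -5.4, 0, 0, 0, 0], [1, -1.1, -5.4, 0, 0, 0, 0], [1, -1.1, -5.4, 0, 0, 0, 0], [1, -1.1, -5.4, 0, 0, 0, 0], [1, 0, 0, 0, 0, 0, 0]]
  ]
}}

```text
clock: 2.35
tool_pos: [0.4136, -0.2484, 0.226]
orientation: [-89.9, -0.0, 106.6]
force: [0.2, 0.1, -0.3]
opening: 0.0875
```

Run:
```python
from plant import ctrl
from h import *
o=ctrl.get_obs();print(o["clock"],o["joint_pos"].round(1),o["tool_pos"],o["orientation"])
p=ctrl.camera_params("wrist");im=ctrl.snapshot("wrist")
import pickle;pickle.dump(p,open("w1.pkl","wb"))
q=[.562,-.1476,.302]
print(proj(p,T(q,np.array([[-170,-11,100],[-170,-91,100],[-85,-75,40],[-85,160,40]])/1e3)))
cv2.imwrite("pics/w1.png",im)
```

```text
2.35 [ -7.6   2.2 -22.8   0.  -65.1  24.2] [ 0.41358441 -0.24842673  0.22600699] [-8.99259950e+01 -2.53681047e-02  1.06639328e+02]
[[320.74825869 275.32179748]
 [319.41096258 182.6382115 ]
 [231.90327061 190.06897137]
 [249.96800405 389.71475335]]
```

View pics/w1.png

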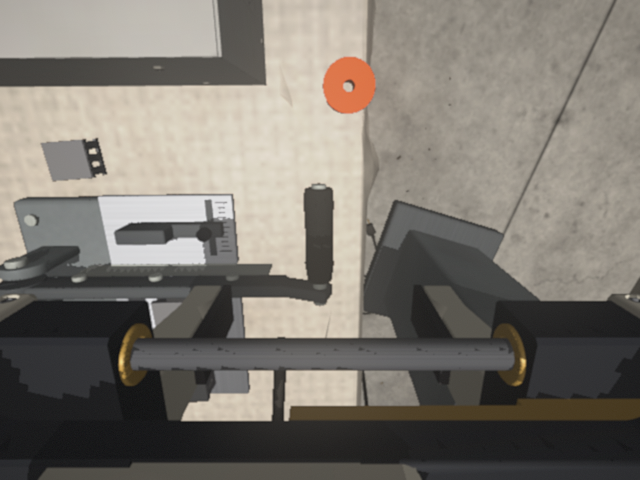

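The wrist view shows the bar's axis at u≈319 from v=187 to 283, against a prediction of u≈320, v 183–275. So the bar is centred in the jaws to within a few mm. I'll go down and close.

{"api": "step_arm", "payload": {
  "rows": [
    [[1, 0, 0, -4, 0, 0, 0.6], [1, 0, 0, -4, 0, 0, 0], [1, 0, 0, -3.5, 0, 0, 0], [1, 0, 0, -2.8, 0, 0, 0], [1, 0, 0, 0, 0, 0, 0], [-0.2, 0, 0, 0, 0, 0, 0], [-0.3, 0, 0, 0, 0, 0, 0], [-0.4, 0, 0, 0, 0, 0, 0], [-0.5, 0, 0, 0, 0, 0, 0], [-0.6, 0, 0, 0, 0, 0, 0], [-0.6, 0, 0, 0, 0, 0, 0]]
  ]
}}

```text
clock: 3.78
tool_pos: [0.4151, -0.2456, 0.0836]
orientation: [-90.0, 0.0, 107.5]
force: [0.2, -0.2, 0.1]
opening: 0.033
```

{"api": "step_arm", "payload": {
  "rows": [
    [[-0.6, 0, 0, 0, 0, 0, 0], [-0.6, 0, 0, 0, 0, 0, 0], [-0.6, 0, 0, 0, 0, 0, 0], [-0.6, 0, 0, 0, 0, 0, 0]]
  ]
}}

```text
clock: 4.28
tool_pos: [0.4153, -0.2456, 0.0835]
orientation: [-90.0, 0.0, 107.5]
force: [1.9, 0.4, -1.1]
opening: 0.0227
```

{"api": "step_arm", "payload": {
  "rows": [
    [[-0.6, 0.28, 0.09, 2.69, 0, 0, 0], [-0.6, 0.53, 0.16, 2.64, 0, 0, 0], [-0.6, 0.77, 0.24, 2.58, 0, 0, 0], [-0.6, 1.02, 0.32, 2.49, 0, 0, 0], [-0.6, 0, 0, 0, 0, 0, 0]]
  ]
}}

```text
clock: 4.9
tool_pos: [0.4408, -0.2376, 0.1887]
orientation: [-90.0, 0.0, 107.6]
force: [-2.0, -3.8, 0.1]
opening: 0.0226
```

{"api": "step_arm", "payload": {
  "rows": [
    [[-0.6, 1.25, 0.39, 2.36, 0, 0, 0], [-0.6, 1.46, 0.46, 2.22, 0, 0, 0], [-0.6, 1.68, 0.52, 2.06, 0, 0, 0], [-0.6, 1.86, 0.58, 1.87, 0, 0, 0], [-0.6, 2.02, 0.63, 1.67, 0, 0, 0], [-0.6, 2.19, 0.68, 1.45, 0, 0, 0], [-0.6, 2.3, 0.72, 1.21, 0, 0, 0], [-0.6, 2.42, 0.75, 0.97, 0, 0, 0], [-0.6, 0, 0, 0, 0, 0, 0]]
  ]
}}

```text
clock: 6.02
tool_pos: [0.594, -0.1904, 0.3267]
orientation: [-90.0, 0.1, 107.6]
force: [-2.5, -1.1, 8.8]
opening: 0.0223
```

Run:
```python
from plant import ctrl
import cv2
a=ctrl.snapshot("scene")[130:330,220:430]
cv2.imwrite("pics/s2.png",cv2.resize(a,None,fx=2.9,fy=2.9,interpolation=cv2.INTER_CUBIC))
```

```text
(no output)
```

View pics/s2.png

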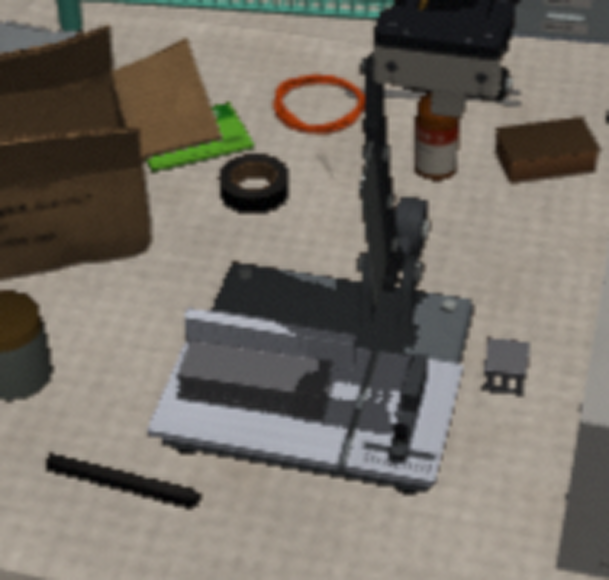

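The arm stands raised in the gripper. Now I release it and go straight up.

{"api": "step_arm", "payload": {
  "rows": [
    [[1, 0, 0, 0, 0, 0, 0], [1, 0, 0, 0, 0, 0, 0], [1, 0, 0, 0, 0, 0, 0], [1, 0, 0, 0, 0, 0, 0], [1, 0, 0, 0, 0, 0, 0], [1, 0.5, 0.15, 0.5, 0, 0, 0], [1, 0.5, 0.15, 1, 0, 0, 0], [1, 0, 0, 2, 0, 0, 0], [1, 0, 0, 3, 0, 0, 0], [1, 0, 0, 3, 0, 0, 0], [1, 0, 0, 0, 0, 0, 0]]
  ]
}}

```text
clock: 7.45
tool_pos: [0.6039, -0.1875, 0.4242]
orientation: [-90.3, 0.1, 107.5]
force: [-0.0, -0.3, -0.2]
opening: 0.0875
```

{"api": "step_arm", "payload": {
  "rows": [
    [[-1, -3.2, 4.3, 0, 0, 0, 0], [-1, -3.2, 4.3, 0, 0, 0, 0], [-1, -3.2, 4.3, 0, 0, 0, 0], [-1, -3.2, 4.3, 0, 0, 0, 0], [-1, -3.2, 4.3, 0, 0, 0, 0], [-1, 0, 0, -4.8, 0, 0, 0], [-1, 0, 0, -4.8, 0, 0, 0], [-1, 0, 0, -4.8, 0, 0, 0], [-1, 0, 0, -4.8, 0, 0, 0], [-1, 0, 0, 0, 0, 0, 0]]
  ]
}}

```text
clock: 8.7
tool_pos: [0.4407, 0.027, 0.226]
orientation: [-89.6, 0.0, 107.5]
force: [-0.2, -0.0, 1.2]
opening: 0.0008
```

Run:
```python
from plant import ctrl
from h import *
import pickle
o=ctrl.get_obs();print(o["clock"],o["tool_pos"],o["orientation"],o["opening"])
p=ctrl.camera_params("wrist");im=ctrl.snapshot("wrist")
pickle.dump(p,open("w2.pkl","wb"));cv2.imwrite("pics/w2.png",im)
```

```text
8.7 [0.44071885 0.02702615 0.2260197 ] [-8.96061246e+01  3.66527926e-02  1.07522618e+02] 0.0008412763843706116
```

View pics/w2.png

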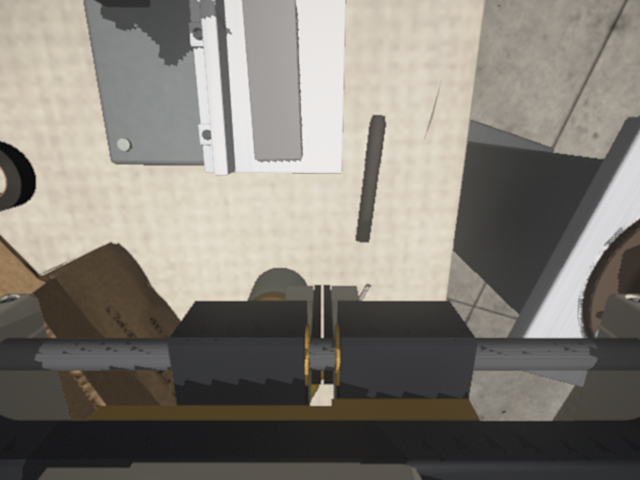

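Run:
```python
from h import *
import pickle
w1,w2=[pickle.load(open(f"w{i}.pkl","rb")) for i in(1,2)]
P=np.array([[-85,-75,40],[45,-75,40],[-85,160,40],[15,158,72]])/1e3
q,r=fit([(w1,P[:2],np.array([[237,194],[98,197]])),(w2,P[2:],np.array([[341,173],[233,173]]))],[.562,-.1476,.302])
print(q,r.round(1))
c,s=np.cos(q[2]),np.sin(q[2])
loc=lambda w:((np.array(w)[:,:2]-q[:2])@np.array([[c,-s],[s,c]])*1e3).round(1)
print("stop topleft edge",loc(onplane(w1,[(117,245),(172,244)],.072)))
print("duct top",loc(onplane(w2,[(255,160),(302,160),(243,0),(298,0)],.07)))
print("tcp",loc([[.4407,.0270]]))
for n,l in [("(-85,75)",(-.085,.075,0)),("(-85,45)",(-.085,.045,0))]: print(n,T(q,[l]))
```

```text
[ 0.5590859  -0.14467211  0.29707715] [[-2.4  0.2]
 [ 2.5 -1.8]
 [ 3.4 -0.3]
 [-1.9  1.6]]
stop topleft edge [[ 19.1 -34.9]
 [-31.5 -35.5]]
duct top [[ -5.8 145.7]
 [-46.2 145.4]
 [ -2.6  26.8]
 [-44.2  26.4]]
tcp [[-62.9 198.8]]
(-85,75) [[ 0.45585473 -0.09783917  0.        ]]
(-85,45) [[ 0.46463653 -0.12652505  0.        ]]
```

{"api": "step_arm", "payload": {
  "rows": [
    [[-1, 0.36, -5.5, 0, 0, 0, -0.3], [-1, 0.36, -5.5, 0, 0, 0, 0], [-1, 0, 0, -4.4, 0, 0, 0], [-1, 0, 0, -4.4, 0, 0, 0], [-1, 0, 0, -4.4, 0, 0, 0], [-1, 0, 0, -4.2, 0, 0, 0], [-1, 0, 0, 0, 0, 0, 0], [-1, 0, 0, 0, 0, 0, 0]]
  ]
}}

```text
clock: 9.75
tool_pos: [0.4523, -0.0818, 0.057]
orientation: [-90.2, 0.0, 107.3]
force: [0.5, 0.3, -0.3]
opening: 0.0005
```

Run:
```python
from plant import ctrl
from h import *
import pickle
o=ctrl.get_obs();print(o["clock"],o["tool_pos"],o["force"])
p=ctrl.camera_params("wrist");im=ctrl.snapshot("wrist")
pickle.dump(p,open("w3.pkl","wb"));cv2.imwrite("pics/w3.png",im)
```

```text
9.75 [ 0.45234964 -0.08184209  0.05698043] [ 0.54696169  0.3189029  -0.32484107]
```

View pics/w3.png

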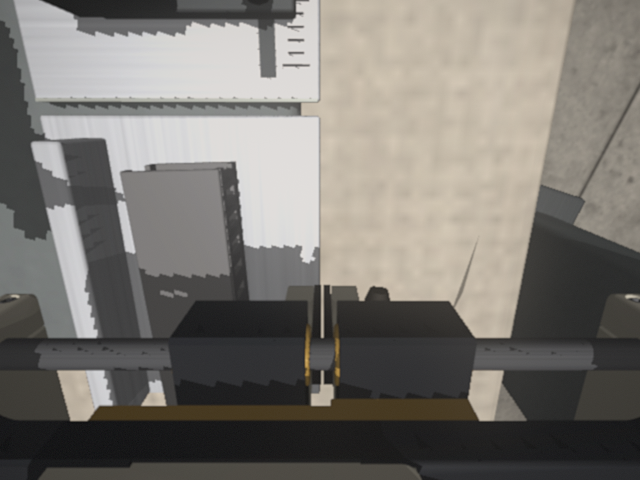

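{"api": "step_arm", "payload": {
  "rows": [
    [[-1, 0.48, 0.15, -0.4, 0, 0, 0], [-1, 0.48, 0.15, 0, 0, 0, 0], [-1, 0.48, 0.15, 0, 0, 0, 0], [-1, 0.29, 0.09, 0, 0, 0, 0], [-1, 0.29, 0.09, 0, 0, 0, 0], [-1, 0.29, 0.09, 0, 0, 0, 0], [-1, 0.29, 0.09, 0, 0, 0, 0], [-1, 0.29, 0.09, 0, 0, 0, 0], [-1, 0, 0, 0, 0, 0, 0]]
  ]
}}

```text
clock: 10.92
tool_pos: [0.4792, -0.0731, 0.0506]
orientation: [-90.0, 0.0, 107.2]
force: [-0.1, 0.0, -0.2]
opening: 0.0008
```

Run:
```python
from plant import ctrl
from h import *
import pickle
o=ctrl.get_obs();print(o["clock"],o["tool_pos"],o["force"])
p=ctrl.camera_params("wrist");im=ctrl.snapshot("wrist")
pickle.dump(p,open("w4.pkl","wb"));cv2.imwrite("pics/w4.png",im)
```

```text
10.925 [ 0.47923113 -0.07311472  0.05064057] [-0.12443186  0.0232079  -0.24728937]
```

View pics/w4.png

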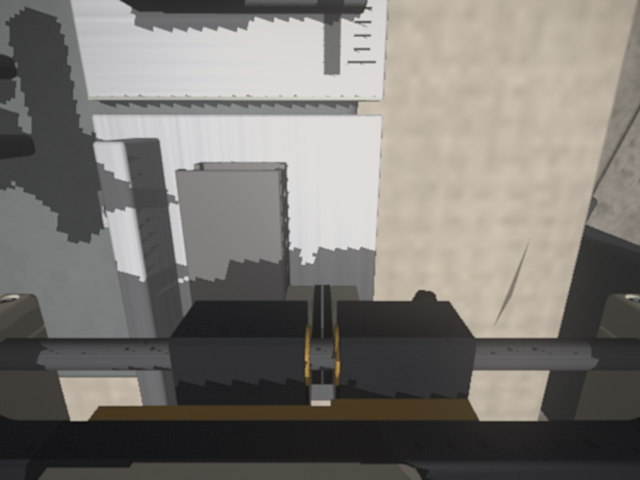

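The view shows the finger at the duct's front face. The duct's rear top edge is at u=178 and the fence's top edge at u≈130 (v=170), so about 17.5 mm remain. I'll keep pushing toward the fence.

{"api": "step_arm", "payload": {
  "rows": [
    [[-1, 0.29, 0.09, 0, 0, 0, 0], [-1, 0.29, 0.09, 0, 0, 0, 0], [-1, 0.29, 0.09, 0, 0, 0, 0], [-1, 0.29, 0.09, 0, 0, 0, 0], [-1, 0.19, 0.06, 0, 0, 0, 0], [-1, 0.1, 0.03, 0, 0, 0, 0], [-1, 0, 0, 0, 0, 0, 0]]
  ]
}}

```text
clock: 11.85
tool_pos: [0.4936, -0.0686, 0.0507]
orientation: [-90.0, 0.0, 107.2]
force: [0.3, 0.3, 0.6]
opening: 0.0006
```

{"api": "step_arm", "payload": {
  "rows": [
    [[-1, 0.1, 0.03, 0, 0, 0, 0], [-1, 0.1, 0.03, 0, 0, 0, 0], [-1, 0, 0, 0, 0, 0, 0]]
  ]
}}

```text
clock: 12.22
tool_pos: [0.4953, -0.0682, 0.0506]
orientation: [-90.0, 0.0, 107.2]
force: [-1.8, -0.6, 0.6]
opening: 0.0004
```

Force is starting to build (-1.8, -0.6), so it may be touching the fence.

{"api": "step_arm", "payload": {
  "rows": [
    [[-1, 0.1, 0.03, 0, 0, 0, 0], [-1, 0, 0, 0, 0, 0, 0]]
  ]
}}

```text
clock: 12.48
tool_pos: [0.4955, -0.0681, 0.0505]
orientation: [-89.9, -0.0, 107.2]
force: [-4.5, -1.2, 3.8]
opening: 0.0004
```

{"api": "step_arm", "payload": {
  "rows": [
    [[-1, 0.1, 0.03, 0, 0, 0, 0], [-1, 0, 0, 0, 0, 0, 0]]
  ]
}}

```text
clock: 12.72
tool_pos: [0.4955, -0.0681, 0.0505]
orientation: [-89.8, -0.0, 107.2]
force: [-7.8, -2.6, 6.8]
opening: 0.0003
```

The duct is against the fence: the TCP stops at 0.4955 and the force climbs to 8 N. I'll back off, lift and go round to the left end.

{"api": "step_arm", "payload": {
  "rows": [
    [[-1, -0.5, -0.15, 0, 0, 0, 0], [-1, -1.2, -0.37, 0, 0, 0, 0], [-1, -1.3, -0.4, 0, 0, 0, 0], [-1, 0, 0, 3.5, 0, 0, 0], [-1, 0, 0, 3.5, 0, 0, 0], [-1, 1.2, 3.4, 0, 0, 0, 0], [-1, 1.2, 3.4, 0, 0, 0, 0], [-1, 1.2, 3.4, 0, 0, 0, 0], [-1, 0, 0, 0, 0, 0, 0], [-1, 0, 0, 0, 0, 0, 0]]
  ]
}}

```text
clock: 13.98
tool_pos: [0.5027, 0.0251, 0.1205]
orientation: [-90.0, -0.0, 107.3]
force: [-0.0, -0.0, -0.6]
opening: 0.0008
```

Run:
```python
from plant import ctrl
from h import *
import pickle
o=ctrl.get_obs();print(o["clock"],o["tool_pos"],o["force"])
p=ctrl.camera_params("wrist");im=ctrl.snapshot("wrist")
q=[.5591,-.1447,.2971]
R=T([0,0,-q[2]],[[*(o["tool_pos"][:2]-q[:2]),0]]);print("local",R)
pickle.dump(p,open("w5.pkl","wb"));cv2.imwrite("pics/w5.png",im)
```

```text
13.975 [0.50270111 0.02506233 0.12048894] [-0.01775895 -0.02426176 -0.58175786]
local [[-0.00423035  0.17883565  0.        ]]
```

View pics/w5.png

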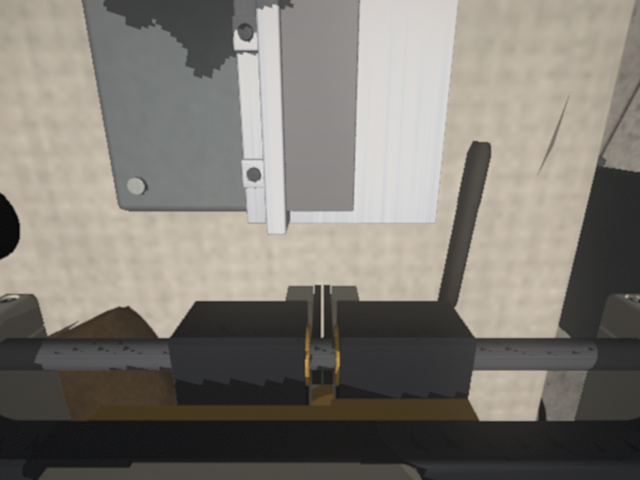

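Duct along the fence at u 285–355, and finger centred on it at u≈322. Going down and pushing along the fence toward the stop.

{"api": "step_arm", "payload": {
  "rows": [
    [[-1, 0, 0, -3.5, 0, 0, 0], [-1, 0, 0, -3.4, 0, 0, 0], [-1, 0, 0, 0, 0, 0, 0], [-1, 0.15, -0.48, 0, 0, 0, 0], [-1, 0.15, -0.48, 0, 0, 0, 0], [-1, 0.15, -0.48, 0, 0, 0, 0], [-1, 0.15, -0.48, 0, 0, 0, 0], [-1, 0.15, -0.48, 0, 0, 0, 0], [-1, 0.15, -0.48, 0, 0, 0, 0], [-1, 0.15, -0.48, 0, 0, 0, 0], [-1, 0.15, -0.48, 0, 0, 0, 0], [-1, 0.15, -0.48, 0, 0, 0, 0]]
  ]
}}

```text
clock: 15.52
tool_pos: [0.5171, -0.0182, 0.0516]
orientation: [-90.0, -0.0, 107.2]
force: [-0.9, 2.5, 1.1]
opening: 0.0004
```

{"api": "step_arm", "payload": {
  "rows": [
    [[-1, 0.15, -0.48, 0, 0, 0, 0], [-1, 0.15, -0.48, 0, 0, 0, 0], [-1, 0.15, -0.48, 0, 0, 0, 0], [-1, 0.15, -0.48, 0, 0, 0, 0], [-1, 0.15, -0.48, 0, 0, 0, 0], [-1, 0.09, -0.29, 0, 0, 0, 0], [-1, 0.06, -0.19, 0, 0, 0, 0], [-1, 0, 0, 0, 0, 0, 0]]
  ]
}}

```text
clock: 16.52
tool_pos: [0.5259, -0.0469, 0.0516]
orientation: [-90.0, 0.0, 107.2]
force: [-0.1, 0.9, 0.1]
opening: 0.0006
```

Run:
```python
from plant import ctrl
from h import *
import pickle
o=ctrl.get_obs();print(o["clock"],o["tool_pos"],o["force"])
p=ctrl.camera_params("wrist");im=ctrl.snapshot("wrist")
q=[.5591,-.1447,.2971]
R=T([0,0,-q[2]],[[*(o["tool_pos"][:2]-q[:2]),0]]);print("local",R)
cv2.imwrite("pics/w6.png",im)
```

```text
16.525 [ 0.52590726 -0.0468757   0.05157773] [-0.08051336  0.90040846  0.08485818]
local [[-0.00310063  0.10325569  0.        ]]
```

View pics/w6.png

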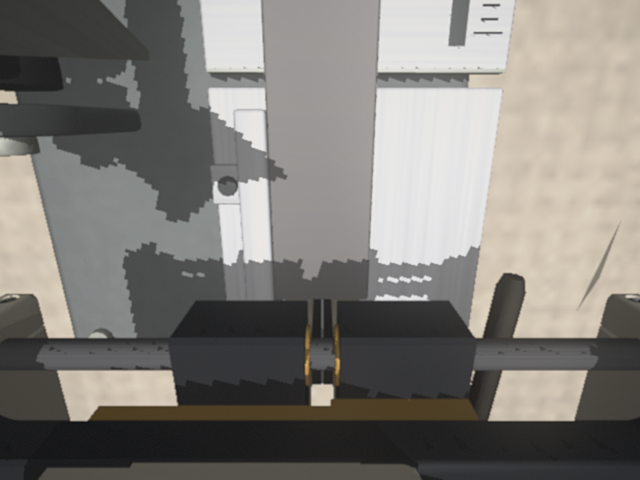

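The duct lies flush along the fence, passes under the blade and over the slot, with about 9 mm left. Slower steps from here.

{"api": "step_arm", "payload": {
  "rows": [
    [[-1, 0.06, -0.19, 0, 0, 0, 0], [-1, 0.06, -0.19, 0, 0, 0, 0], [-1, 0.06, -0.19, 0, 0, 0, 0], [-1, 0, 0, 0, 0, 0, 0]]
  ]
}}

```text
clock: 17.08
tool_pos: [0.5278, -0.0526, 0.0516]
orientation: [-90.0, 0.0, 107.2]
force: [-0.3, -0.6, 0.4]
opening: 0.0006
```

{"api": "step_arm", "payload": {
  "rows": [
    [[-1, 0.03, -0.1, 0, 0, 0, 0], [-1, 0.03, -0.1, 0, 0, 0, 0], [-1, 0, 0, 0, 0, 0, 0]]
  ]
}}

```text
clock: 17.45
tool_pos: [0.528, -0.0529, 0.0516]
orientation: [-90.0, -0.1, 107.2]
force: [-4.7, 11.2, 3.0]
opening: 0.0009
```

{"api": "step_arm", "payload": {
  "rows": [
    [[-1, 0.03, -0.1, 0, 0, 0, 0], [-1, 0.03, -0.1, 0, 0, 0, 0], [-1, 0, 0, 0, 0, 0, 0]]
  ]
}}

```text
clock: 17.82
tool_pos: [0.5281, -0.0532, 0.0516]
orientation: [-90.0, -0.2, 107.2]
force: [-9.9, 24.4, 7.4]
opening: 0.0005
```

Firm contact at the stop: 26 N and the TCP no longer advances. I'll back off and press the front lightly against the fence once more.

{"api": "step_arm", "payload": {
  "rows": [
    [[-1, -0.1, 0.35, 0, 0, 0, 0], [-1, -0.15, 0.48, 0, 0, 0, 0], [-1, -0.5, 1.7, 0, 0, 0, 0], [-1, 0, 0, 3.5, 0, 0, 0], [-1, 0, 0, 3.5, 0, 0, 0], [-1, -2.5, -4.0, 0, 0, 0, 0], [-1, -2.5, -4.0, 0, 0, 0, 0], [-1, 0, 0, -3.5, 0, 0, 0], [-1, 0, 0, -3.5, 0, 0, 0], [-1, 0, 0, 0, 0, 0, 0]]
  ]
}}

```text
clock: 19.08
tool_pos: [0.4693, -0.1111, 0.0499]
orientation: [-89.7, -0.0, 107.2]
force: [-0.1, -0.1, 0.5]
opening: 0.0006
```

```bash
cat > l.py <<'E'
from plant import ctrl
from h import *
o=ctrl.get_obs();q=[.5591,-.1447,.2971]
print(o["clock"],o["tool_pos"],o["force"],"local",T([0,0,-q[2]],[[*(o["tool_pos"][:2]-q[:2]),0]]))
E
python3 l.py
```

```text
19.075 [ 0.4693319  -0.11112416  0.04988377] [-0.10697533 -0.13725113  0.52749406] local [[-0.07600603  0.05838434  0.        ]]
```

{"api": "step_arm", "payload": {
  "rows": [
    [[-1, 0.96, 0.29, 0, 0, 0, 0], [-1, 0.96, 0.29, 0, 0, 0, 0], [-1, 0.67, 0.2, 0, 0, 0, 0], [-1, 0.38, 0.12, 0, 0, 0, 0], [-1, 0.29, 0.09, 0, 0, 0, 0], [-1, 0, 0, 0, 0, 0, 0]]
  ]
}}

```text
clock: 19.82
tool_pos: [0.5041, -0.1012, 0.0516]
orientation: [-90.0, -0.0, 107.2]
force: [1.1, 0.0, -0.5]
opening: 0.0006
```

{"api": "step_arm", "payload": {
  "rows": [
    [[-1, 0.1, 0.03, 0, 0, 0, 0], [-1, 0.1, 0.03, 0, 0, 0, 0], [-1, 0.1, 0.03, 0, 0, 0, 0], [-1, 0, 0, 0, 0, 0, 0]]
  ]
}}

```text
clock: 20.32
tool_pos: [0.5056, -0.1007, 0.0515]
orientation: [-89.8, -0.0, 107.2]
force: [-5.3, -1.4, 4.4]
opening: 0.0003
```

```bash
python3 l.py
```

```text
20.325 [ 0.50561182 -0.10069911  0.05148696] [-5.34927661 -1.37811236  4.39514447] local [[-0.03826364  0.05773178  0.        ]]
```

{"api": "step_arm", "payload": {
  "rows": [
    [[-1, -0.4, -0.12, 0, 0, 0, 0], [-1, -1.5, -0.46, 0, 0, 0, 0], [-1, -1.7, -0.52, 0, 0, 0, 0], [-1, -0.3, 1.2, 4, 0, 0, 0], [-1, -0.4, 1.2, 4, 0, 0, 0], [-1, -0.4, 1.2, 4, 0, 0, 0], [-1, 0, 0, 0, 0, 0, 0], [-1, 0, 0, 0, 0, 0, 0]]
  ]
}}

```text
clock: 21.32
tool_pos: [0.4591, -0.0754, 0.1713]
orientation: [-90.0, -0.0, 107.2]
force: [-0.4, -0.1, -0.2]
opening: 0.0
```

```bash
python3 l.py
python3 - <<'E'
from plant import ctrl
from h import *
import pickle
p=ctrl.camera_params("wrist");w=ctrl.snapshot("wrist");s=ctrl.snapshot("scene");d=ctrl.snapshot("side")
pickle.dump(p,open("w7.pkl","wb"))
R=lambda i,W,H:cv2.resize(i,(W,H),interpolation=cv2.INTER_CUBIC)
wi=R(w[0:300,100:500],800,600)[:,:520]
r=np.vstack([R(s[150:300,250:390],280,300),R(d[160:300,240:370],280,300)])
cv2.imwrite("pics/f.png",np.hstack([wi,r]))
E
```

```text
21.325 [ 0.45907026 -0.07542902  0.17133862] [-0.38510401 -0.11757564 -0.22783868] local [[-0.07536841  0.09551974  0.        ]]
```

View pics/f.png

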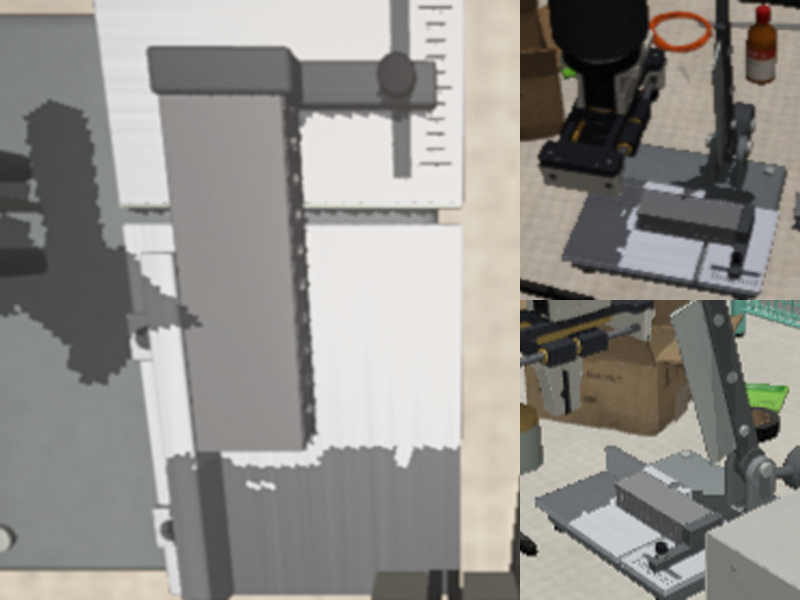

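The duct end meets the stop (v≈95 in the crop), it lies flush along the fence, the blade arm stands raised, and the gripper is clear. Handing in.

```bash
python3 -c "
from plant import ctrl
print(ctrl.close_job())"
```

```text
the job is handed in; nothing more can be done
None
```

The cutter is ready and I handed the job in at about 21.5 s of the 72 s allowed; the interface gave no verdict. The blade arm stands raised by itself, and the duct lies along the fence with its end against the length stop.

- **Blade arm:** I closed the fingers on the push bar and swung it up along its arc to about 1.2 rad. It stayed up after I let go.
- **Duct to the fence:** I pushed it back with the shut fingers until the force rose to about 8 N. I pressed it again at the end, and it stopped at the same depth to within 0.2 mm.
- **Duct to the stop:** I pushed it along the fence until the force rose to about 26 N and it no longer moved.
- **Last pictures:** they show the duct flush with the fence and touching the stop with no visible gap. The blade arm is up and the gripper is clear of everything, with about zero force. I saw no sign of the other things on the bench having moved, but I did not measure them again.

**Disagreement:** the picture measurement puts the stop face 35 mm right of the blade, but the contact position puts the duct's end at about 33 mm. I put this down to calibration and finger-size error.

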